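# Offer the squeeze ball to the arm cushion

### The job

A patient is about to have an injection and wants the squeeze ball: take the white dish by the black bar handle over it, lift it straight up about 10 cm, and then, held up there over the tray, turn it level through roughly a quarter turn until its orange lip points squarely at the long side of the blue arm cushion. The loose green ball must ride untouched in the middle of the dish throughout, and the syringes and the bottle must stay where they are. Finish while still holding the dish there: raised, level, at rest, with the ball in the middle.

Things in the scene. Friction and masses are not known exactly. Their poses are not given: they have to be found in the camera images.
- dish: Loose round white enamelled steel dish, 0.25 to 0.5 kg, 160 mm across, rim 34 mm high, inside a 12 degree cone, lowest in the middle. A black bar handle runs over its middle along its y on two thin posts at y = +83 and -83 mm. An orange lip sticks out of a gap in the rim at +x, to 105 mm from the centre. Origin: centre of its underside, on the tray floor at the start; z up, x towards the lip.
- dish_handle (a point): Middle of the black bar handle, 115 mm above the dish's underside, over its centre; rigidly joined to the dish, axes as dish. The bar is flat-sided: 16 mm thick (along x), 22 mm tall (104 to 126 mm above the underside), 171 mm long (along y). Pinch it here from above, across its thickness.
- dish_center (a point): Lowest point of the inside of the dish, its middle, 6 mm above the underside. Axes as dish.
- dish_lip (a point): Outer part of the orange lip, 100 mm from the dish's centre along its x, 26 mm above its underside. Lip 42 mm wide.
- ball_center (a point): Centre of the loose green squeeze ball, 40 mm across, 30 to 55 g, free to roll in the dish. It rests over the middle of the dish, its centre 26 mm above the dish's underside, its top 57 mm below the handle bar.
- cushion: Blue arm cushion on a white base, fixed to the table, on the left or on the right of the tray. 300 mm long (its x), 130 mm wide (its y), 70 mm high. Origin: centre of its underside; x along its long side, so its y axis is square to the long side.
- cushion_top (a point): Centre of the cushion's top, 70 mm above the table. Axes as cushion.
- tray: Fixed shallow steel instrument tray on the table, 300 mm (its x) by 500 mm (its y), walls 3 mm thick and 18 mm high; the floor is 3 mm above the table. Origin: centre of its underside. The dish and the syringes stand in it; flat swab packets lie at its -y end.
- sharps_bin: Yellow sharps bin, fixed, 165 x 135 mm, 154 mm high, on the side opposite to the cushion. Origin: centre of its underside. Keep clear.
- syringe_a: Bystander: capped orange syringe lying in the +y end of the tray, 145 mm long (its x), 26 mm wide, 18 mm high, light. Origin: underside, near the middle of its length. To be left where it lies.
- syringe_b: Bystander: a second syringe like the first, in the same end of the tray.
- bottle: Bystander: clear hand-rub pump bottle beyond the tray, 68 mm across, 173 mm high. Origin: centre of its underside. To be left standing.
Not all that is in view belongs to the job. What is meant by the dish is not red, and is the smaller of those in its own colour.

How it is judged:
By the outcome, as a careful person would: the job done as asked, in the order asked, and still so for the second after the job is handed in, while the arm keeps its last pose, push and grip.
It also fails if it takes over 35 s, if anything falls off the work surface, if the arm or the gripper's body presses on something with over 40 N, if the wrist force passes 120 N, or if a joint passes its speed limit or range.

### The arm

A 6-joint arm with a two-finger parallel gripper is mounted at the origin on the work surface. World frame = base frame: x ahead of the robot, y to its left, z up, the work surface at z = 0. Lengths are in m, angles in rad, forces in N, time in s.
With the tool pointing down it reaches from about 0.425 to 0.95 m from the base axis. Payload 3.5 kg.
Tool frame: the origin (TCP) lies at the very end of the fingers, on their centre line; the grasp point (between the pads) lies 19 mm behind it (ctrl.grip_point_offset is the distance from the TCP to the grasp point, in m); z points along the fingers, y is the line along which they close (so a half turn about z gives the same grasp; the last joint's range is limited). The gripper opens to 85 mm and grips with 20 to 120 N. Pads are 22 mm wide; open, the fingers measure 114 mm over their backs; the gripper's body (76 mm by 85 mm) begins 54 mm behind the grasp point. The pads swing forward as they close: fully open they stand 13 mm farther back than shut.
Start: joints at [1.173, 0.286, 1.577, -0, 1.279, -0.15], TCP at [0.166, 0.654, 0.209] pointing down, gripper open.
Joint ranges: [-2.77, 2.77], [-0.9, 2.22], [0.21, 2.48], [-1.53, 4.67], [0.24, 2.81], [-2.84, 2.84]. Speed limits (rad/s): [2.79, 2.79, 3.14, 3.14, 3.14, 3.14].

### API

Orientations are given as a unit quaternion [x, y, z, w].
In Python, from plant import ctrl gives the robot as it stands. The module is installed in compiled form; this text tells all that it offers.
- The arm moves only by the shell command python3 -m pendant 'ROWS' [OPENING] [FORCE]. ROWS is JSON, a list of rows, each an object of numbers: "dx", "dy", "dz": the shift along the tool's x, y, z in cm; "twist": the turn about the tool's z in degrees. A call has 1 to 10 rows; each row is the pose to reach, as a shift and turn from the pose commanded when the call began, along the tool's axes at that moment; what a row does not reach only later rows make up. A row lasts 1/8 s, in which the tool goes at most 62.5 mm and 10.7 degrees, less where a joint would pass 70% of its speed; a pose out of reach is approached as far as the arm can. A call with a gripper value outside its range is refused whole. OPENING is the opening in per cent of the stroke, from 0 (shut) to 100 (fully open), set as the call begins (- or left out, the last holds). The fingers move at their own pace and stop on an object; FORCE is the grip in N (left out, the last holds). Time passes only in rows, so rows that repeat a pose let the fingers close. It gives the time, the measured TCP pose, the force, the opening and the grip force at its end, in the units of the state.
- ctrl.get_state(): the state, without advancing time (a new reading comes with each control period).
- ctrl.read_camera(name): name is "side" or "top"; returns a dict with "img" (420x560x3 uint8, red, green, blue), "depth" (420x560 float32, m along the optical axis (not along the pixel's ray), 0 where there is no reading), "camera_matrix" (3x3 intrinsics, pixels), "xyz" and "rotation" of the camera in the world. Camera axes: x right, y up, looking along -z (the intrinsics and any distortion apply to the point x, -y, -z); pixel columns grow to the right and rows downward; lengths in m; the calibration is good to about 2 mm. A picture is of the moment at which its call begins.
- ctrl.sign_off(): hands the job in; it is judged then, once.
The state is a dict: "time": time; "qpos": joint angles; "dq": joint speeds; "joint_efforts": joint torques, N m; "eef_pos": TCP position; "tcp_rot": TCP orientation; "contact_force": force on the tool from outside, world axes, zero at the start; "wrist_torque": the same for the moment, N m; "opening": opening from 0.0 (shut) to 1.0 (fully open); "finger_force": force on a finger pad.
Only numpy, scipy, OpenCV 4.12 (cv2) and the standard library are available. Lean on these libraries where they do the work, as an engineer would, in place of code of your own. Each camera call takes 0.05 s, during which the arm holds its last target. There are 200 camera calls.

## Working session

There is one attempt and no reset: what is moved stays moved. The work goes in short steps, Python scripts to look and compute and a shell command to move; the robot and the scene stay as the last step left them, time stands still between calls to the robot, and variables do not carry over. Pictures are saved under pics/ and viewed, at most 10 in all, crops included, and the job is handed in when it is done.

```bash
mkdir -p pics; cat > h.py <<'E'
import numpy as np, cv2
from plant import ctrl
def cam(n):
    c=ctrl.read_camera(n); d=c["depth"]; K=np.array(c["camera_matrix"]); R=np.array(c["rotation"])
    if R.size==4:
        from scipy.spatial.transform import Rotation as Ro; R=Ro.from_quat(R).as_matrix()
    R=R.reshape(3,3)
    v,u=np.mgrid[:d.shape[0],:d.shape[1]]
    p=np.stack([(u-K[0,2])/K[0,0]*d,-(v-K[1,2])/K[1,1]*d,-d],-1)
    W=p@R.T+np.array(c["xyz"]); W[d==0]=np.nan
    return c["img"],W,c
def save(n,im): cv2.imwrite("pics/"+n,cv2.cvtColor(im,cv2.COLOR_RGB2BGR))
E
python3 - <<'E'
from h import *
ims=[]
for n in("top","side"):
    im,W,c=cam(n); np.savez("/tmp/%s.npz"%n,im=im,W=W); save(n+"0.png",im); print(n,c["xyz"],c["camera_matrix"],[k for k in c],c["rotation"])
print(ctrl.get_state())
E
```

```text
top [ 0.3104461  -0.00966721  1.01610247] [[394.47892482   0.         284.58617462]
 [  0.         394.47892482 211.5841774 ]
 [  0.           0.           1.        ]] ['img', 'depth', 'camera_matrix', 'xyz', 'rotation'] [ 0.0746792  -0.06695076 -0.68202774  0.72441616]
side [-0.21448203 -0.91419021  0.89773704] [[490.61033868   0.         273.80412133]
 [  0.         490.61033868 208.70890885]
 [  0.           0.           1.        ]] ['img', 'depth', 'camera_matrix', 'xyz', 'rotation'] [ 0.43766205 -0.15918487 -0.28330548  0.83836157]
{'time': 0.1, 'qpos': array([ 1.17299843e+00,  2.87115425e-01,  1.57804076e+00, -1.94251867e-05,
        1.27858969e+00, -1.50032501e-01]), 'dq': array([-9.97670256e-05,  1.47042181e-03, -3.76898686e-03, -4.18571396e-04,
       -1.17339909e-03, -5.76380505e-04]), 'joint_efforts': array([ 1.15515766e-03, -4.07297373e+01, -2.93698561e+01, -1.74683623e-04,
        3.44112923e-03, -4.81435180e-06]), 'eef_pos': array([0.16528121, 0.65378808, 0.20775447]), 'tcp_rot': array([ 1.23563213e-01,  9.92336119e-01, -1.03898958e-03, -2.82275101e-04]), 'contact_force': array([ 0.09294116, -0.14366989, -0.00996185]), 'wrist_torque': array([-0.00525793, -0.01691602, -0.00792477]), 'finger_force': 0.0, 'opening': 0.9991415028022977}
```

View pics/top0.png

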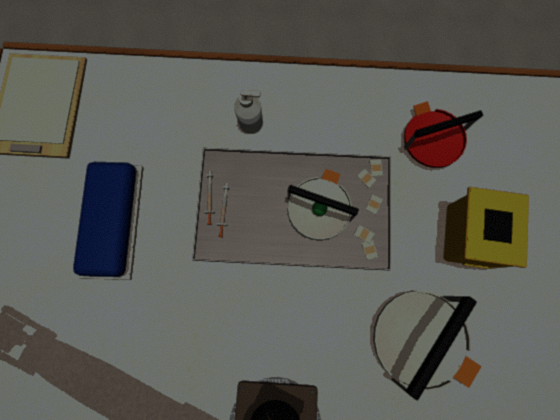

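View pics/side0.png

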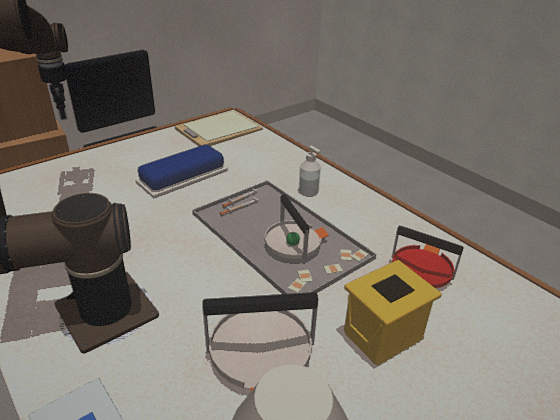

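The target is the small white dish in the tray, at top pixel (320,208), with its lip at (331,176). The cushion is on the left at (105,220), and the larger white dish and the red one are decoys.

```bash
python3 - <<'E'
from h import *
from scipy.spatial.transform import Rotation as Ro
for n,box in(("top",(270,160,370,250)),("side",(255,185,340,265))):
    z=np.load("/tmp/%s.npz"%n); im=z["im"].astype(int); W=z["W"]
    x0,y0,x1,y1=box
    m=np.zeros(im.shape[:2],bool); m[y0:y1,x0:x1]=1
    r,g,b=im[...,0],im[...,1],im[...,2]
    bar=m&(im.max(-1)<45)&(W[...,2]>.09)&(W[...,2]<.16)
    P=W[bar]; P2=P[:,:2]
    (cx,cy),(w,h),a=cv2.minAreaRect(P2.astype(np.float32)*1000)
    u,s,vt=np.linalg.svd(P2-P2.mean(0),full_matrices=False); t=(P2-P2.mean(0))@vt[0]
    print(n,"bar",len(P),P.mean(0),"z99",np.percentile(P[:,2],95),"rect",cx,cy,w,h,a,"dir",np.degrees(np.arctan2(vt[0,1],vt[0,0])),np.ptp(t))
    lip=m&(r>150)&(g<130)&(g>50)&(b<80)&(W[...,2]>.02)&(W[...,2]<.05); print(" lip",lip.sum(),W[lip].mean(0))
    ball=m&(g>r+30)&(g>b+15); print(" ball",ball.sum(),W[ball].mean(0))
    wh=m&(im.min(-1)>120)&(W[...,2]>.005)&(W[...,2]<.06)
    rect=cv2.minAreaRect(W[wh][:,:2].astype(np.float32)*1000); print(" white",wh.sum(),rect, cv2.minEnclosingCircle(W[wh][:,:2].astype(np.float32)*1000))
    cu=(b>r+40)&(b>g+30)&(W[...,2]>.063)&(W[...,0]>0.1); 
    k=cv2.connectedComponentsWithStats(cu.astype(np.uint8)); i=1+k[2][1:,4].argmax(); cu=k[1]==i
    print(" cushion",cu.sum(),W[cu].mean(0),cv2.minAreaRect(W[cu][:,:2].astype(np.float32)*1000))
    P=W[cu][:,:2]; u,s,vt=np.linalg.svd(P-P.mean(0),full_matrices=False); print(" axis",np.degrees(np.arctan2(vt[0,1],vt[0,0])))
s=ctrl.get_state(); print(Ro.from_quat(s["tcp_rot"]).as_matrix(), ctrl.grip_point_offset)
E
```

```text
top bar 560 [ 0.52287953 -0.0809369   0.12737134] z99 0.1320291887691762 rect 524.589111328125 -80.37129974365234 169.0315704345703 16.54478645324707 73.64354705810547 dir 73.42923424726152 0.16903851894619865
 lip 0 [nan nan nan]
 ball 37 [ 0.51436646 -0.0773867   0.0439341 ]
 white 0 ((0.0, 0.0), (0.0, 0.0), 0.0) ((0.0, 0.0), 0.0)
 cushion 4260 [0.46079961 0.45339845 0.06999011] ((463.7596740722656, 453.8804626464844), (272.3700866699219, 103.8797607421875), 1.2308392524719238)
 axis -178.41313155480583
side bar 114 [ 0.51294344 -0.09914473  0.12516432] z99 0.13217835523976623 rect 519.5137939453125 -85.91926574707031 158.83128356933594 16.10471534729004 73.35559844970703 dir -105.38489012622408 0.15906888123052645
 lip 86 [ 0.61131228 -0.10564577  0.03023477]
 ball 63 [ 0.51742047 -0.08526825  0.04452169]
 white 1299 ((620.5164794921875, 4.179412841796875), (423.75201416015625, 279.82952880859375), 52.48931884765625) ((626.5883178710938, 2.417926788330078), 248.76710510253906)
 cushion 1236 [0.4512475  0.44268607 0.07118253] ((458.14678955078125, 446.7757873535156), (279.2455139160156, 107.7963638305664), 1.8589094877243042)
 axis -179.13623027848968
[[-9.69464105e-01  2.45231892e-01 -8.16985339e-04]
 [ 2.45233065e-01  9.69462106e-01 -1.99229614e-03]
 [ 3.03461775e-04 -2.13181142e-03 -9.99997682e-01]] 0.0187<stdin>:13: RuntimeWarning: Mean of empty slice.
  ret = um.true_divide(
```

```bash
python3 -m pendant '[{"dx":-3,"dy":-2,"twist":4},{"dx":-7.5,"dy":-5.4,"twist":10},{"dx":-12.5,"dy":-9,"twist":15},{"dx":-17.5,"dy":-12.7,"twist":20},{"dx":-22.5,"dy":-16.4,"twist":25},{"dx":-27.5,"dy":-20,"twist":30},{"dx":-32.5,"dy":-23.7,"twist":35},{"dx":-37,"dy":-27,"twist":40},{"dx":-41,"dy":-30,"twist":44},{"dx":-42.4,"dy":-31,"twist":46}]' 100 60
cat > go.py <<'E'
import sys; from h import *
from scipy.spatial.transform import Rotation as Ro
s=ctrl.get_state(); R=Ro.from_quat(s["tcp_rot"]).as_matrix(); t=np.array(list(map(float,sys.argv[1:4]))); 
ty=np.degrees(np.arctan2(R[1,1],R[0,1])); print("t",s["time"],"tcp",s["eef_pos"].round(4),"ty",ty.round(2),"tilt",np.degrees(np.arccos(-R[2,2])).round(2),"shift cm",(R.T@(t-s["eef_pos"])*100).round(2),"twist",round(ty-float(sys.argv[4]),2),"q",s["qpos"].round(2))
E
python3 go.py .524 -.081 .209 -16.5
```

```text
t 0.1 tcp [0.1653 0.6538 0.2078] ty 75.8 tilt 0.12 shift cm [-5.280e+01 -6.244e+01 -1.000e-02] twist 92.3 q [ 1.17  0.29  1.58 -0.    1.28 -0.15]$[0]: bad value
```

```bash
python3 -m pendant '[{"dx":-3,"dy":-2,"dz":0,"twist":4},{"dx":-7.5,"dy":-5.4,"dz":0,"twist":10},{"dx":-12.5,"dy":-9,"dz":0,"twist":15},{"dx":-17.5,"dy":-12.7,"dz":0,"twist":20},{"dx":-22.5,"dy":-16.4,"dz":0,"twist":25},{"dx":-27.5,"dy":-20,"dz":0,"twist":30},{"dx":-32.5,"dy":-23.7,"dz":0,"twist":35},{"dx":-37,"dy":-27,"dz":0,"twist":40},{"dx":-41,"dy":-30,"dz":0,"twist":44},{"dx":-42.4,"dy":-31,"dz":0,"twist":46}]' 100 60
python3 go.py .524 -.081 .209 -16.5
```

```text
time: 1.35
eef_pos: [0.5016, 0.2477, 0.2085]
tcp_rot: [0.503, 0.864, -0.0, -0.0]
contact_force: [-0.5, 1.4, -0.8]
opening: 1.0
finger_force: 0.0
t 1.35 tcp [0.5016 0.2477 0.2085] ty 29.54 tilt 0.05 shift cm [-29.7  -14.26  -0.04] twist 46.04 q [ 0.28  0.03  1.86 -0.    1.25 -0.24]
```

```bash
python3 -m pendant '[{"dx":-2,"dy":-1,"dz":0,"twist":4},{"dx":-6,"dy":-2.9,"dz":0,"twist":10},{"dx":-10,"dy":-4.8,"dz":0,"twist":16},{"dx":-14,"dy":-6.7,"dz":0,"twist":22},{"dx":-18,"dy":-8.6,"dz":0,"twist":28},{"dx":-22,"dy":-10.5,"dz":0,"twist":34},{"dx":-26,"dy":-12.5,"dz":0,"twist":40},{"dx":-29,"dy":-14,"dz":0,"twist":45},{"dx":-29.7,"dy":-14.3,"dz":0,"twist":46},{"dx":-29.7,"dy":-14.3,"dz":0,"twist":46}]'
python3 go.py .524 -.081 .099 -16.5
python3 - <<'E'
from h import *
im,W,c=cam("top"); a=cv2.resize(im[130:280,240:400],None,fx=3.5,fy=3.5)
im2,W2,c2=cam("side"); b=cv2.resize(im2[130:290,220:380],None,fx=3,fy=3); 
h=480; a=cv2.resize(a,(400,int(400*150/160))); b=cv2.resize(b,(400,400)); a=cv2.copyMakeBorder(a,0,25,0,0,0); save("g1.png",np.hstack([a,b]))
E
```

```text
time: 2.6
eef_pos: [0.5239, -0.0782, 0.2087]
tcp_rot: [0.799, 0.601, 0.0, -0.001]
contact_force: [-0.4, -1.0, -0.9]
opening: 1.0
finger_force: 0.0
t 2.6 tcp [ 0.5239 -0.0782  0.2087] ty -16.15 tilt 0.06 shift cm [-0.28  0.1  10.97] twist 0.35 q [-0.34 -0.04  1.93  0.    1.25 -0.06]
```

View pics/g1.png

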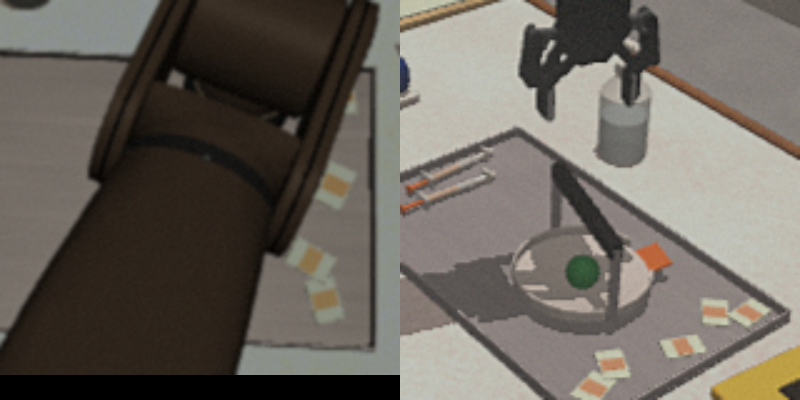

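The fingers straddle the bar, with the ball centred at (583,270) in the crop. Next I descend.

```bash
python3 -m pendant '[{"dx":-0.2,"dy":0.1,"dz":1.5,"twist":0.3},{"dx":-0.2,"dy":0.1,"dz":4,"twist":0.3},{"dx":-0.2,"dy":0.1,"dz":6,"twist":0.3},{"dx":-0.2,"dy":0.1,"dz":8,"twist":0.3},{"dx":-0.2,"dy":0.1,"dz":9.5,"twist":0.3},{"dx":-0.2,"dy":0.1,"dz":10.5,"twist":0.3},{"dx":-0.2,"dy":0.1,"dz":11,"twist":0.3},{"dx":-0.2,"dy":0.1,"dz":11,"twist":0.3},{"dx":-0.2,"dy":0.1,"dz":11,"twist":0.3}]' 45 20
python3 go.py .5235 -.081 .099 -16.5
python3 - <<'E'
from h import *
im2,W2,c2=cam("side"); save("g2.png",cv2.resize(im2[170:280,230:360],None,fx=5,fy=5,interpolation=cv2.INTER_CUBIC))
E
```

```text
time: 3.82
eef_pos: [0.525, -0.0813, 0.0998]
tcp_rot: [0.801, 0.598, 0.0, 0.001]
contact_force: [-0.5, -0.3, 0.2]
opening: 0.453
finger_force: 0.0
t 3.825 tcp [ 0.525  -0.0813  0.0998] ty -16.5 tilt 0.08 shift cm [-0.01 -0.16  0.08] twist 0.0 q [-0.34  0.09  2.02 -0.    1.03 -0.06]
```

View pics/g2.png

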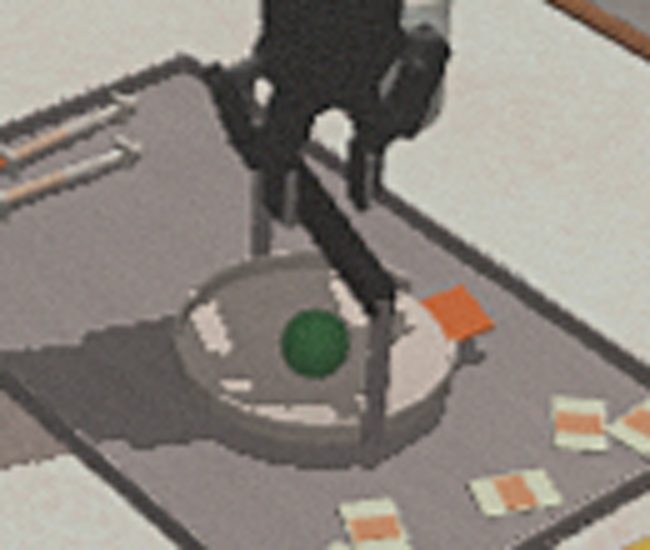

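The bar (crop ~(315,190)) lies between the fingers and the ball is still in the middle. I'll close in small steps.

```bash
python3 -m pendant '[{"dx":0,"dy":0,"dz":0,"twist":0},{"dx":0,"dy":0,"dz":0,"twist":0}]' 26 20
python3 -m pendant '[{"dx":0,"dy":0,"dz":0,"twist":0},{"dx":0,"dy":0,"dz":0,"twist":0}]' 22 20
python3 -m pendant '[{"dx":0,"dy":0,"dz":0,"twist":0},{"dx":0,"dy":0,"dz":0,"twist":0}]' 19 20
python3 -m pendant '[{"dx":0,"dy":0,"dz":0,"twist":0},{"dx":0,"dy":0,"dz":0,"twist":0}]' 12 40
python3 -m pendant '[{"dx":0,"dy":0,"dz":0,"twist":0},{"dx":0,"dy":0,"dz":0,"twist":0},{"dx":0,"dy":0,"dz":0,"twist":0}]' 0 80
```

```text
time: 4.12
eef_pos: [0.5246, -0.0812, 0.0993]
tcp_rot: [0.801, 0.598, 0.0, 0.0]
contact_force: [0.0, -0.3, 0.2]
opening: 0.257
finger_force: 0.0
time: 4.38
eef_pos: [0.5248, -0.0813, 0.0993]
tcp_rot: [0.801, 0.598, 0.0, 0.0]
contact_force: [0.5, -0.6, 0.9]
opening: 0.222
finger_force: 0.3
time: 4.62
eef_pos: [0.525, -0.0814, 0.0994]
tcp_rot: [0.801, 0.598, 0.0, 0.001]
contact_force: [1.7, -0.4, 0.6]
opening: 0.193
finger_force: 0.9
time: 4.88
eef_pos: [0.5251, -0.0814, 0.0996]
tcp_rot: [0.801, 0.598, 0.0, 0.001]
contact_force: [2.1, -0.8, 1.5]
opening: 0.174
finger_force: 40.9
time: 5.25
eef_pos: [0.5252, -0.0814, 0.0997]
tcp_rot: [0.801, 0.598, 0.0, 0.001]
contact_force: [3.3, -0.7, 5.1]
opening: 0.156
finger_force: 78.5
```

```bash
python3 -m pendant '[{"dx":0,"dy":0,"dz":-0.1,"twist":0},{"dx":0,"dy":0,"dz":-0.3,"twist":0},{"dx":0,"dy":0,"dz":-0.6,"twist":0},{"dx":0,"dy":0,"dz":-1.0,"twist":0},{"dx":0,"dy":0,"dz":-1.5,"twist":0},{"dx":0,"dy":0,"dz":-2.0,"twist":0},{"dx":0,"dy":0,"dz":-2.4,"twist":0},{"dx":0,"dy":0,"dz":-2.7,"twist":0},{"dx":0,"dy":0,"dz":-2.9,"twist":0},{"dx":0,"dy":0,"dz":-3.0,"twist":0}]'
python3 go.py .525 -.081 .199 -16.5
python3 - <<'E'
from h import *
im2,W2,c2=cam("side"); save("g3.png",cv2.resize(im2[150:280,230:360],None,fx=4.5,fy=4.5,interpolation=cv2.INTER_CUBIC))
E
```

```text
time: 6.5
eef_pos: [0.5245, -0.0811, 0.1291]
tcp_rot: [0.801, 0.598, 0.0, -0.0]
contact_force: [0.7, -0.6, -4.5]
opening: 0.154
finger_force: 78.3
t 6.5 tcp [ 0.5245 -0.0811  0.1291] ty -16.5 tilt 0.0 shift cm [ 0.03  0.05 -6.99] twist 0.0 q [-0.34  0.05  2.    0.    1.09 -0.06]
```

View pics/g3.png

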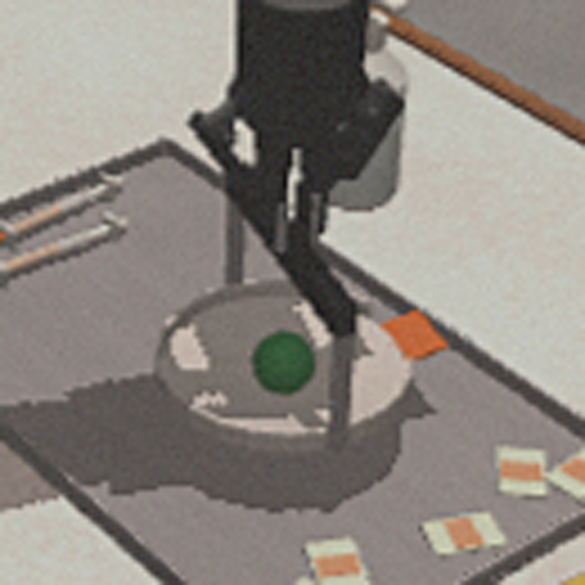

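The dish has lifted clear and hangs level, with the ball in the middle at crop (284,362). I'll lift the remaining 7 cm.

```bash
python3 -m pendant '[{"dx":0,"dy":0,"dz":-0.2,"twist":0},{"dx":0,"dy":0,"dz":-0.7,"twist":0},{"dx":0,"dy":0,"dz":-1.4,"twist":0},{"dx":0,"dy":0,"dz":-2.4,"twist":0},{"dx":0,"dy":0,"dz":-3.5,"twist":0},{"dx":0,"dy":0,"dz":-4.6,"twist":0},{"dx":0,"dy":0,"dz":-5.6,"twist":0},{"dx":0,"dy":0,"dz":-6.3,"twist":0},{"dx":0,"dy":0,"dz":-6.8,"twist":0},{"dx":0,"dy":0,"dz":-7.0,"twist":0}]'
python3 go.py .525 -.081 .199 91.4
```

```text
time: 7.8
eef_pos: [0.5245, -0.0812, 0.1992]
tcp_rot: [0.801, 0.598, 0.0, 0.0]
contact_force: [-0.5, -0.1, -4.9]
opening: 0.156
finger_force: 78.3
t 7.8 tcp [ 0.5245 -0.0812  0.1992] ty -16.5 tilt 0.01 shift cm [0.03 0.05 0.02] twist -107.9 q [-0.34 -0.02  1.94 -0.    1.23 -0.06]
```

```bash
python3 -m pendant '[{"dx":0,"dy":0,"dz":0,"twist":-0.3},{"dx":0,"dy":0,"dz":0,"twist":-1},{"dx":0,"dy":0,"dz":0,"twist":-2},{"dx":0,"dy":0,"dz":0,"twist":-3.5},{"dx":0,"dy":0,"dz":0,"twist":-5.5},{"dx":0,"dy":0,"dz":0,"twist":-8},{"dx":0,"dy":0,"dz":0,"twist":-11},{"dx":0,"dy":0,"dz":0,"twist":-14.3},{"dx":0,"dy":0,"dz":0,"twist":-17.8},{"dx":0,"dy":0,"dz":0,"twist":-21.3}]'
python3 -m pendant '[{"dx":0,"dy":0,"dz":0,"twist":-3.5},{"dx":0,"dy":0,"dz":0,"twist":-7},{"dx":0,"dy":0,"dz":0,"twist":-10.5},{"dx":0,"dy":0,"dz":0,"twist":-14},{"dx":0,"dy":0,"dz":0,"twist":-17.5},{"dx":0,"dy":0,"dz":0,"twist":-21},{"dx":0,"dy":0,"dz":0,"twist":-24.4},{"dx":0,"dy":0,"dz":0,"twist":-27},{"dx":0,"dy":0,"dz":0,"twist":-28.7},{"dx":0,"dy":0,"dz":0,"twist":-29}]'
python3 go.py .5245 -.0812 .199 91.4
python3 - <<'E'
from h import *
im2,W2,c2=cam("side"); save("g4.png",cv2.resize(im2[130:280,220:370],None,fx=3.5,fy=3.5,interpolation=cv2.INTER_CUBIC))
E
```

```text
time: 9.05
eef_pos: [0.5245, -0.0811, 0.1991]
tcp_rot: [0.676, 0.737, 0.0, 0.0]
contact_force: [0.2, -0.2, -3.9]
opening: 0.15
finger_force: 78.3
time: 10.3
eef_pos: [0.5245, -0.0812, 0.199]
tcp_rot: [0.471, 0.882, -0.0, 0.0]
contact_force: [0.2, -0.7, -4.3]
opening: 0.154
finger_force: 78.3
t 10.3 tcp [ 0.5245 -0.0812  0.199 ] ty 33.83 tilt 0.0 shift cm [-0.01  0.    0.  ] twist -57.57 q [-0.34 -0.02  1.94 -0.    1.23 -0.94]
```

View pics/g4.png

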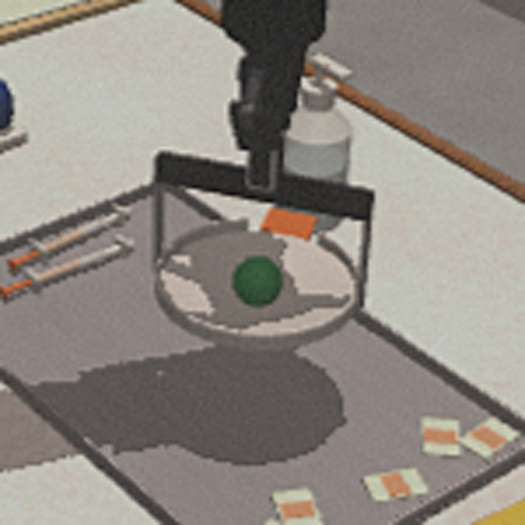

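The dish is turning level, with the lip at crop (288,222) and the ball centred at (257,281). I'll do the rest of the turn, about 57.6°.

```bash
python3 -m pendant '[{"dx":0,"dy":0,"dz":0,"twist":-0.3},{"dx":0,"dy":0,"dz":0,"twist":-1},{"dx":0,"dy":0,"dz":0,"twist":-2},{"dx":0,"dy":0,"dz":0,"twist":-3.5},{"dx":0,"dy":0,"dz":0,"twist":-5.5},{"dx":0,"dy":0,"dz":0,"twist":-8},{"dx":0,"dy":0,"dz":0,"twist":-11},{"dx":0,"dy":0,"dz":0,"twist":-14.3},{"dx":0,"dy":0,"dz":0,"twist":-17.8},{"dx":0,"dy":0,"dz":0,"twist":-21.3}]'
python3 -m pendant '[{"dx":0,"dy":0,"dz":0,"twist":-3.5},{"dx":0,"dy":0,"dz":0,"twist":-7},{"dx":0,"dy":0,"dz":0,"twist":-10.5},{"dx":0,"dy":0,"dz":0,"twist":-14},{"dx":0,"dy":0,"dz":0,"twist":-17.5},{"dx":0,"dy":0,"dz":0,"twist":-21},{"dx":0,"dy":0,"dz":0,"twist":-24.3},{"dx":0,"dy":0,"dz":0,"twist":-27.3},{"dx":0,"dy":0,"dz":0,"twist":-29.8},{"dx":0,"dy":0,"dz":0,"twist":-32}]'
python3 -m pendant '[{"dx":0,"dy":0,"dz":0,"twist":-1.8},{"dx":0,"dy":0,"dz":0,"twist":-3.0},{"dx":0,"dy":0,"dz":0,"twist":-3.8},{"dx":0,"dy":0,"dz":0,"twist":-4.2},{"dx":0,"dy":0,"dz":0,"twist":-4.3},{"dx":0,"dy":0,"dz":0,"twist":-4.3},{"dx":0,"dy":0,"dz":0,"twist":-4.3}]'
python3 go.py .5245 -.0812 .199 91.4
python3 - <<'E'
from h import *
ims=[]
for n in("side","top"):
    im,W,c=cam(n); np.savez("/tmp/%s2.npz"%n,im=im,W=W)
    i=im.astype(int); r,g,b=i[...,0],i[...,1],i[...,2]
    m=np.zeros(r.shape,bool); 
    bar=(i.max(-1)<50)&(W[...,2]>.195)&(W[...,2]<.24)&(np.hypot(W[...,0]-.5245,W[...,1]+.081)<.1)
    P=W[bar][:,:2]; print(n,bar.sum(),"bar",cv2.minAreaRect(P.astype(np.float32)*1000) if len(P) else 0)
    if len(P)>20:
        l=cv2.fitLine(P.astype(np.float32),cv2.DIST_HUBER,0,.001,.001).ravel(); print("bar dir",np.degrees(np.arctan2(l[1],l[0])))
    lip=(r>130)&(g<140)&(b<90)&(r>g+40)&(W[...,2]>.09)&(W[...,2]<.17)&(np.hypot(W[...,0]-.5245,W[...,1]+.081)<.13); print("lip",lip.sum(),W[lip].mean(0) if lip.any() else 0)
    ball=(g>r+25)&(g>b+10)&(W[...,2]>.1)&(W[...,2]<.17); print("ball",ball.sum(),W[ball].mean(0) if ball.any() else 0)
    ims.append(im)
save("g5.png",cv2.resize(ims[0][120:280,200:370],None,fx=3.5,fy=3.5,interpolation=cv2.INTER_CUBIC)); save("g6.png",ims[1])
E
```

```text
time: 11.6
eef_pos: [0.5245, -0.0811, 0.199]
tcp_rot: [0.298, 0.954, -0.0, -0.0]
contact_force: [-0.6, 0.3, -3.5]
opening: 0.149
finger_force: 78.3
time: 12.85
eef_pos: [0.5245, -0.0812, 0.199]
tcp_rot: [0.024, 1.0, 0.0, 0.0]
contact_force: [-0.4, -0.3, -4.8]
opening: 0.151
finger_force: 78.3
time: 13.72
eef_pos: [0.5245, -0.0811, 0.199]
tcp_rot: [-0.012, 1.0, -0.0, -0.0]
contact_force: [0.3, -0.6, -4.4]
opening: 0.154
finger_force: 78.3
t 13.725 tcp [ 0.5245 -0.0811  0.199 ] ty 91.4 tilt 0.0 shift cm [-0.   -0.01  0.  ] twist 0.0 q [-0.34 -0.02  1.94 -0.    1.23 -1.94]
side 321 bar ((518.4164428710938, -85.93927764892578), (170.36122131347656, 31.53238868713379), 6.567105293273926)
bar dir 1.504691
lip 22 [0.51593865 0.00920063 0.13041799]
ball 112 [ 0.51308724 -0.08957185  0.14100466]
top 0 bar 0
lip 4 [0.50549052 0.01880821 0.1303447 ]
ball 0 0
```

View pics/g5.png

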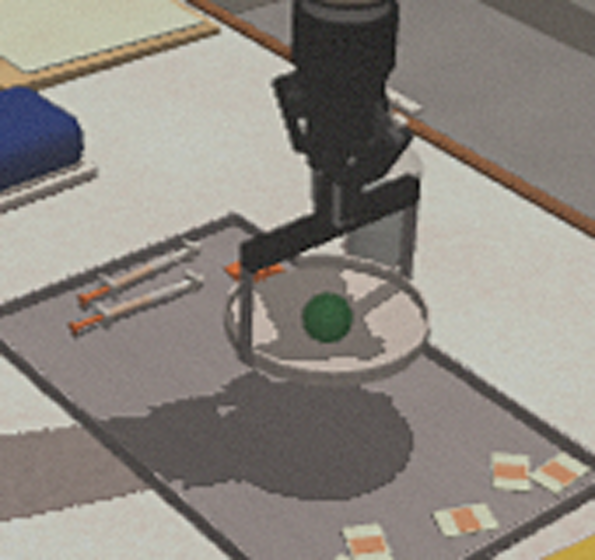

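View pics/g6.png

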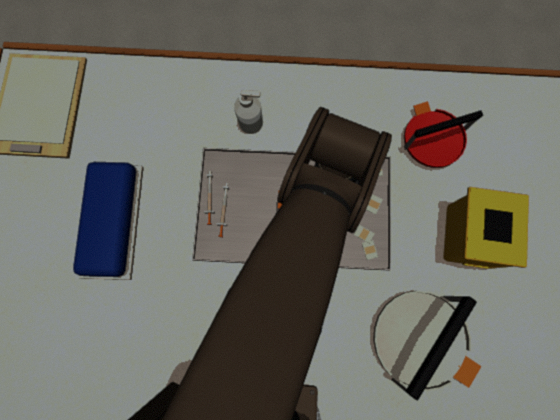

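The dish is raised about 10 cm and level, and the ball is centred at crop (327,317). The measured bar direction is 1.5°, parallel to the cushion's long side at about 1.4°. The syringes and bottle haven't moved.

```bash
python3 -m pendant '[{"dx":0,"dy":0,"dz":0,"twist":0},{"dx":0,"dy":0,"dz":0,"twist":0},{"dx":0,"dy":0,"dz":0,"twist":0},{"dx":0,"dy":0,"dz":0,"twist":0}]' && python3 -c "
from plant import ctrl
print(ctrl.sign_off())"
```

```text
time: 14.32
eef_pos: [0.5245, -0.0811, 0.199]
tcp_rot: [-0.012, 1.0, -0.0, 0.0]
contact_force: [0.3, -0.1, -4.2]
opening: 0.158
finger_force: 78.3
the job is handed in; nothing more can be done
None
```

I handed the job in at 14.3 s: the dish is held about 10 cm up, level and at rest, with its orange lip pointing squarely at the cushion's long side and the ball in the middle; sign-off returned no verdict.

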